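# Dispense a vial with the rocker lever

## Task

Two gravity dispensers stand on the worktop: the lane of one holds a blue-capped vial behind its gate, the other an ampoule. With the fingertips, press down the paddle of the vial's dispenser so that its gate lifts, keep it down until the vial has rolled into the catch tray in front, then let go so that the gate falls shut. Do not touch the vial itself, do not work the ampoule's dispenser, and leave the other vial, the tape roll and the finger clip where they stand.

Things in the scene. Friction and masses are not known exactly. Their poses are not given: they have to be found in the camera images.
- vial_dispenser: Vial dispenser, 220 x 77 mm; fixed. Origin: centre of its underside on the worktop, below the closed gate; x = up the lane to the paddle, -x = down to the catch tray. Clear lane walls 76 mm high, x -30 to 74; floor slopes 20 deg, 36 mm high at the gate. A steel rocking lever lies over the lane between two posts 106 mm high: clear gate plate at its front end, grey paddle at its back end.
- ampoule_dispenser: Ampoule dispenser, 220 x 101 mm, fixed, of the same build as the vial dispenser but with a 81 mm wide lane; same frame, heights and lever. It is to stay shut.
- vial_paddle (a point): Centre of the top face of the vial dispenser's paddle, 36 mm (along x) by 42 mm by 8 mm, plain and level at the start, 103 mm above the worktop, at x = 107 mm of the dispenser; moves with the lever, 62 mm behind and 6 mm above its pivot. Nothing beneath but the base plate.
- vial_pivot (a point): Pivot pin of the vial dispenser's lever, at x = 45, z = 97 mm of the dispenser; the pin runs along its y.
- vial_tray (a point): Middle of the vial dispenser's catch tray floor, 12 mm above the worktop: the open-topped lower end of the lane, x = -88 to -30 mm of the dispenser, 57 mm wide, walls 36 to 42 mm high.
- vial_lever (a joint): Lever of the vial dispenser, rad. 0 = paddle up, gate shut; grows as the paddle is pressed down; stop at 0.50 (paddle centre 29 mm lower). A light spring (2.5 N on the paddle at 0, 5 N at the stop) returns it to 0 when let go. The vial is let out at 0.25 to 0.40.
- ampoule_paddle (a point): Centre of the top face of the ampoule dispenser's paddle (same size and place on it), not to be pressed.
- ampoule_lever (a joint): Lever of the ampoule dispenser, rad. 0 = paddle up, gate shut; grows as the paddle is pressed down; stop at 0.50 (paddle centre 29 mm lower). A light spring (2.5 N on the paddle at 0, 5 N at the stop) returns it to 0 when let go.
- vial: White injection vial with blue cap, 25 mm diameter, 53 mm long, about 24 g, lying across the lane behind the gate of the vial dispenser. Origin: centre of its bottom end; its z runs along the axis to the cap. Lying in the catch tray against the front wall its origin is at about x = -75, z = 22 mm of the dispenser.
- ampoule: Brown glass ampoule, 14 mm diameter, 76 mm long, with a narrow neck, lying across the lane behind the gate of the ampoule dispenser. Origin: underside, centre.
- spare_vial: A second blue-capped vial, 25 x 53 mm, standing upright on the worktop, bystander. Origin: centre of its bottom.
- tape: Roll of white surgical tape lying flat, 76 mm diameter, 25 mm high, bystander. Origin: centre of its underside.
- finger_clip: Blue and white fingertip oximeter, 34 x 58 x 31 mm, bystander. Origin: centre of its underside.

How it is judged:
By the outcome, as a careful person would: the job done as asked, in the order asked, and still so for the second after the job is handed in, with the robot touching nothing.
It also fails if it takes over 32 s, if anything falls off the work surface, if the arm or the gripper's body presses on something with over 40 N, if the wrist force passes 120 N, or if a joint passes its speed limit or range.

## Robot

A 6-joint arm with a two-finger parallel gripper is mounted at the origin on a cart in front of the work surface, level with it; the furniture and walls round the work are solid. World frame = base frame: x ahead of the robot, y to its left, z up, the work surface at z = 0. Lengths are in m, angles in rad, forces in N, time in s.
With the tool pointing down it reaches from about 0.35 to 0.95 m from the base axis. Payload 17.4 kg.
Tool frame: the origin (TCP) lies on the centre line of the jaws, within the pads' length; the fingertips stand 19 mm ahead of it and the grasp point (between the pads) is the TCP; z points along the fingers, y is the line along which they close (so a half turn about z gives the same grasp; the last joint's range is limited). The gripper opens to 93 mm and grips with 3 to 60 N. Pads are 15 mm wide; open, the fingers measure 128 mm over their backs; the gripper's body (75 mm by 188 mm) begins 65 mm behind the grasp point.
Start: joints at [-1.325, 0.116, 1.442, -0, 1.584, -0.038], TCP at [0.189, -0.648, 0.205] pointing down, gripper open.
Joint ranges: [-2.83, 2.83], [-0.83, 2.19], [0.07, 2.5], [-1.14, 4.28], [0.01, 3], [-2.97, 2.97]. Speed limits (rad/s): [1.89, 1.89, 2.22, 3.14, 3.14, 3.14].

## Interface

Orientations are given as a unit quaternion [w, x, y, z].
In Python, from workcell import ctrl, eyes, job_done gives the robot as it stands (ctrl), with the cameras (eyes) and the job as plain functions.
- The arm moves only by the shell command python3 steer.py 'ROWS'. ROWS is a JSON list of rows, 1 to 20 of them, each of 5 numbers: dx, dy, dz in shares of the most that a row can go, 1 being 62.5 mm, then a turn about the tool's z in shares of pi rad (1.0 is pi rad), then the opening from 0.0 (shut) to 1.0 (fully open); each row shifts and turns the commanded pose from where the row before left it, along the tool's axes as they then stand; what a row does not reach is not made up. A row lasts 1/8 s, in which the tool goes at most 0.0625 m and 0.188 rad, less where a joint would pass 70% of its speed; a pose out of reach is approached as far as the arm can. The fingers move at their own pace and stop on an object; the grip force is fixed at half the most. Time passes only in rows, so rows that do not move let the fingers close. It prints the time, the measured TCP pose, the force, the opening and the grip force at its end. Input that does not fit is refused with a message, and nothing moves.
- ctrl.read_state(): the state, without advancing time (a new reading comes with each control period).
- eyes.capture(name): name is "side" or "top" or "wrist"; returns the picture (480x640x3 uint8, red, green, blue); there is no depth.
- eyes.camera_params(name): a dict with "fx", "fy", "cx", "cy" (pixels), "world_from_camera" (4x4, takes a point from camera to world coordinates). Camera axes: x right, y down, z forward; pixel columns grow to the right and rows downward; lengths in m; the calibration is good to about 2 mm. The wrist camera is an equidistant fisheye: a pixel r from the principal point sees the ray r / f radians off the axis. A picture is of the moment at which its call begins: read the wrist's pose just before it. camera_params takes no time and is no camera call; for the wrist camera it gives the pose at the moment of the call.
- job_done(): hands the job in; it is judged then, once.
The state is a dict: "t": time; "joint_pos": joint angles; "qd": joint speeds; "joint_torque": joint torques, N m; "ee_pos": TCP position; "ee_rot": TCP orientation; "force": force on the tool from outside, world axes, zero at the start; "torque": the same for the moment, N m; "finger_gap": opening from 0.0 (shut) to 1.0 (fully open); "grip_force": force on a finger pad.
Only numpy, scipy, OpenCV 4.12 (cv2) and the standard library are available. Lean on these libraries where they do the work, as an engineer would, in place of code of your own. Each camera call takes 0.05 s, during which the arm holds its last target. There are 200 camera calls.

## Working session

There is one attempt and no reset: what is moved stays moved. The work goes in short steps, Python scripts to look and compute and a shell command to move; the robot and the scene stay as the last step left them, time stands still between calls to the robot, and variables do not carry over. Pictures are saved under pics/ and viewed, at most 10 in all, crops included, and the job is handed in when it is done.

```bash
mkdir -p pics
python3 - <<'E'
from workcell import ctrl, eyes, job_done
import cv2
for n in ("top","side"):
    cv2.imwrite(f"pics/{n}0.png",eyes.capture(n)[:,:,::-1])
    p=eyes.camera_params(n);print(n,p)
s=ctrl.read_state();print(s["t"],s["ee_pos"],s["ee_rot"],s["finger_gap"])
E
```

```text
top {'fx': 530.6384136568092, 'fy': 530.6384136568092, 'cx': 317.3652161771318, 'cy': 237.91778563918714, 'world_from_camera': array([[-0.02346604, -0.99486714,  0.09843127,  0.40238666],
       [-0.99968111,  0.0242697 ,  0.00697506, -0.0238614 ],
       [-0.00932816, -0.0982362 , -0.99511941,  1.21847861],
       [ 0.        ,  0.        ,  0.        ,  1.        ]])}
side {'fx': 508.73890380839424, 'fy': 508.73890380839424, 'cx': 313.5461491358373, 'cy': 235.21043736878485, 'world_from_camera': array([[-0.98436334, -0.08126495,  0.15628444,  0.34798118],
       [-0.17578129,  0.3958012 , -0.90135584,  0.90043838],
       [ 0.01139107, -0.91473352, -0.40389705,  0.50182854],
       [ 0.        ,  0.        ,  0.        ,  1.        ]])}
0.1 [ 0.18895728 -0.64781994  0.20471917] [-4.90843501e-04  9.89947896e-01  1.41431675e-01 -6.27131259e-05] 1.0044001586718125
```

View pics/top0.png

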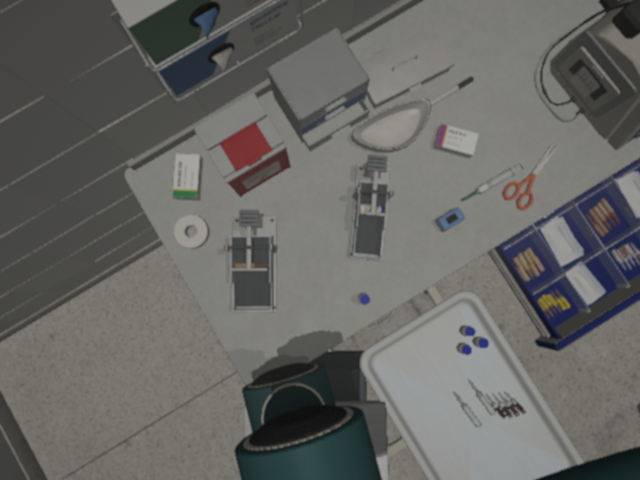

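View pics/side0.png

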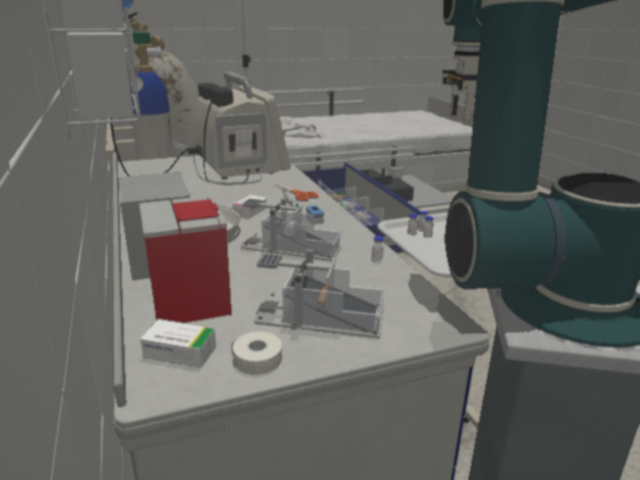

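The top view shows the vial dispenser at about (372,205), narrower and with a blue cap at (380,210). The ampoule dispenser with the brown ampoule is at (252,262). The vial's paddle is near (376,163), so I'll zoom in there.

Run:
```python
import cv2
a=cv2.imread("pics/top0.png")[145:265,335:415]
b=cv2.imread("pics/side0.png")[195:265,235:345]
cv2.imwrite("pics/c1.png",cv2.resize(a,None,fx=5,fy=5,interpolation=cv2.INTER_CUBIC))
cv2.imwrite("pics/c2.png",cv2.resize(b,None,fx=7,fy=7,interpolation=cv2.INTER_CUBIC))
```

```text
(no output)
```

View pics/c1.png

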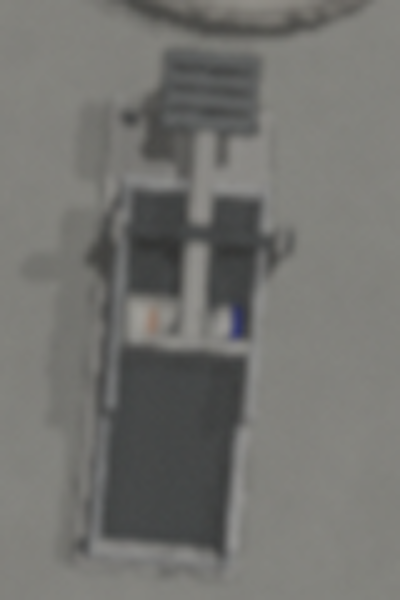

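View pics/c2.png

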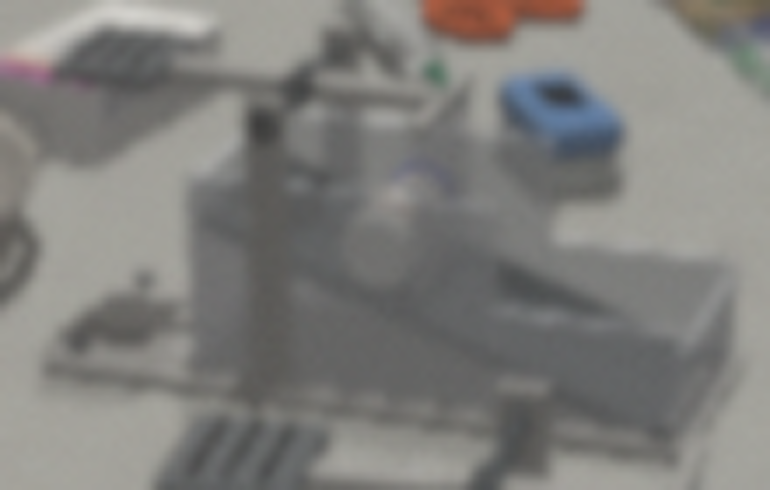

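The crop shows the vial lying across the lane behind the gate. The paddle centre is at about (377,163) in the top image, and the pivot is at about (375,191).

```bash
cat > h.py <<'E'
from workcell import ctrl, eyes, job_done
import numpy as np
from scipy.spatial.transform import Rotation as R
def ray(n,u,v,z):
    p=eyes.camera_params(n);T=p["world_from_camera"]
    d=T[:3,:3]@np.array([(u-p["cx"])/p["fx"],(v-p["cy"])/p["fy"],1])
    return T[:3,3]+d*(z-T[2,3])/d[2]
def px(n,P):
    p=eyes.camera_params(n);T=p["world_from_camera"];c=T[:3,:3].T@(np.array(P)-T[:3,3])
    return p["fx"]*c[0]/c[2]+p["cx"],p["fy"]*c[1]/c[2]+p["cy"]
def tool(): 
    s=ctrl.read_state();q=s["ee_rot"];return np.array(s["ee_pos"]),R.from_quat([q[1],q[2],q[3],q[0]]).as_matrix()
E
python3 - <<'E'
from h import *
f=lambda a,b,z:ray("top",335+(a+.5)/5-.5,145+(b+.5)/5-.5,z)
P=f(211,92,.103);V=f(200,232,.100);F=f(160,550,.038)
print("paddle",P,"pivot",V,"front",F)
# paddle corners
C=[f(a,b,.103) for a,b in((165,50),(261,52),(256,135),(160,125))];print(np.round(C,4), np.mean(C,0))
for A,B,n in((P,V,'PV'),(P,F,'PF'),(f(131,190,.076),f(108,410,.076),'wallL'),(f(270,185,.076),f(250,340,.076),'wallR'),(f(95,548,.04),f(228,553,.04),'front')):
    d=A-B;print(n,np.degrees(np.arctan2(d[1],d[0])),np.linalg.norm(d))
print("side px paddle",px("side",P),"cab z.2",ray("top",310,140,.2),ray("top",368,97,.2),"red",ray("top",288,160,.15))
for z in (.1,.15,.2,.25,.3): print(z, px("side",ray("top",303,140,z)),px("side",ray("top",269,75,z)),px("side",ray("top",368,95,z)))
p,M=tool();print(p,M)
E
```

```text
paddle [ 0.67068265 -0.14698362  0.103     ] pivot [ 0.61065046 -0.14052629  0.1       ] front [ 0.47916218 -0.12431455  0.038     ]
[[ 0.6895 -0.1279  0.103 ]
 [ 0.6876 -0.169   0.103 ]
 [ 0.6515 -0.1655  0.103 ]
 [ 0.6569 -0.1247  0.103 ]] [ 0.67136811 -0.14678907  0.103     ]
PV -6.139382679580081 0.060452965560668134
PF -6.750331374886306 0.20351652321371747
wallL -7.675918120951271 0.0973659114105698
wallR -9.320858539989983 0.06900058497904993
front 86.46039617553957 0.05910251726694239
side px paddle (np.float64(252.75847845787322), np.float64(201.76462975831782)) cab z.2 [ 0.69675283 -0.00679182  0.2       ] [ 0.78082058 -0.12347248  0.2       ] red [0.67034501 0.04016274 0.15      ]
0.1 (np.float64(204.1419205877212), np.float64(227.46048676724897)) (np.float64(117.97096454033712), np.float64(235.54565319705713)) (np.float64(187.30541795142807), np.float64(200.2929969865125))
0.15 (np.float64(209.48969415539779), np.float64(204.38949730722493)) (np.float64(125.7450117071246), np.float64(211.32419782535555)) (np.float64(192.37123227945878), np.float64(180.59796126892869))
0.2 (np.float64(215.0672395108495), np.float64(180.32724252399916)) (np.float64(133.83600540120904), np.float64(186.1152380043708)) (np.float64(197.68772447987158), np.float64(159.9283320643995))
0.25 (np.float64(220.8896902890067), np.float64(155.20843395171798)) (np.float64(142.26373174162296), np.float64(159.85712648797198)) (np.float64(203.27397350480715), np.float64(138.20993360975405))
0.3 (np.float64(226.97353896854474), np.float64(128.96192089619478)) (np.float64(151.04965877232365), np.float64(132.48297568756158)) (np.float64(209.15104482171006), np.float64(115.36086690379246))
[ 0.18895728 -0.64781994  0.20471917] [[ 9.59994155e-01  2.80019917e-01 -2.63007091e-04]
 [ 2.80020040e-01 -9.59993681e-01  9.54079737e-04]
 [ 1.46761828e-05 -9.89558227e-04 -9.99999510e-01]]
```

The paddle is at (0.671, -0.147, 0.103), and the side view agrees with that to within about 1.5 px. I'll keep the present tool yaw: it runs nearly parallel to the cabinet face and leaves the most clearance. Next I shut the fingers and travel over the paddle.

Units first: shifts go in shares of 62.5 mm and turns go in shares of pi rad. So 0.0433 m is 0.6928, -0.0246 m is -0.3936.

```bash
python3 steer.py '[[0, 0, -0.32, 0, 0], [0.6928, -0.3936, 0, 0, 0], [0.6928, -0.3936, 0, 0, 0], [0.6928, -0.3936, 0, 0, 0], [0.6928, -0.3936, 0, 0, 0], [0.6928, -0.3936, 0, 0, 0], [0.6928, -0.3936, 0, 0, 0], [0.6928, -0.3936, 0, 0, 0], [0.6928, -0.3936, 0, 0, 0], [0.6928, -0.3936, 0, 0, 0], [0.6928, -0.3936, 0, 0, 0], [0.6928, -0.3936, 0, 0, 0], [0.6928, -0.3936, 0, 0, 0], [0.6928, -0.3936, 0, 0, 0], [0.6928, -0.3936, 0, 0, 0], [0, 0, 0, 0, 0], [0, 0, 0, 0, 0]]'
python3 - <<'E'
from h import *
p,M=tool();print(ctrl.read_state()["t"],p,M.T@(np.array([.674,-.1475,.14])-p))
E
```

```text
t: 2.22
ee_pos: [0.6745, -0.1478, 0.2262]
ee_rot: [0.0, 0.99, 0.142, 0.0]
force: [-0.3, -0.5, 0.1]
finger_gap: 0.007
grip_force: 0.0
2.225 [ 0.67448336 -0.1478157   0.22619012] [-0.00039812 -0.00047551  0.08618982]
```

Converted, 0.03 m is 0.48, 0.006 m is 0.096.

```bash
python3 steer.py '[[0, 0, 0.48, 0, 0], [0, 0, 0.48, 0, 0], [0, 0, 0.48, 0, 0], [0, 0, 0.096, 0, 0], [0, 0, 0, 0, 0], [0, 0, 0, 0, 0]]'
python3 - <<'E'
from h import *
import cv2
a=eyes.capture("side")[120:290,150:380,::-1];b=eyes.capture("wrist")[:,:,::-1]
a=cv2.resize(a,None,fx=2.5,fy=2.5,interpolation=cv2.INTER_CUBIC)
cv2.imwrite("pics/s1.png",a);cv2.imwrite("pics/w1.png",b)
E
```

```text
t: 2.98
ee_pos: [0.675, -0.148, 0.1312]
ee_rot: [0.0, 0.99, 0.141, 0.001]
force: [0.2, -0.7, -0.2]
finger_gap: 0.002
grip_force: 0.0
```

View pics/s1.png

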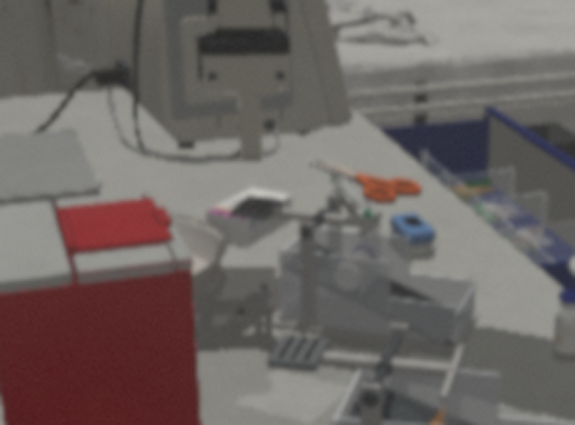

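View pics/w1.png

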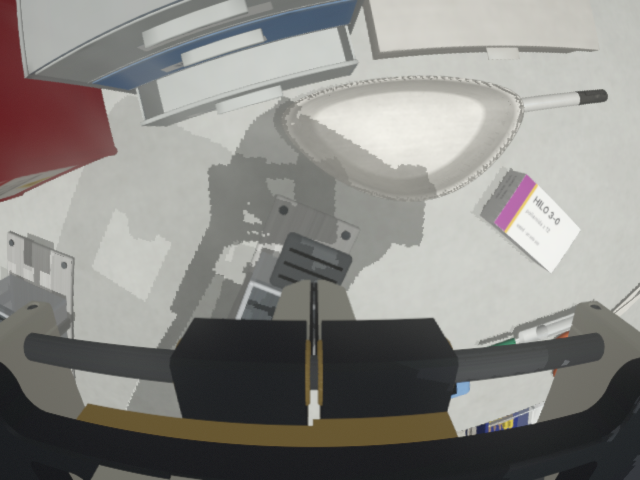

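The side crop appears to show the fingertip (250,158) higher above the paddle (255,207) than I expected. I'll enlarge it and overlay the predicted points before pressing.

Run:
```python
from h import *
import cv2
im=eyes.capture("side")[:,:,::-1]
a=im[130:225,200:310];b=cv2.imread("pics/side0.png")[130:225,200:310]
p,M=tool();print(p)
for n,P in (("tcp",p),("tip",p+.019*M[:,2]),("body",p-.065*M[:,2]),("paddle",[.671,-.147,.103])):
    u=px("side",P);print(n,u,(u[0]-200)*4,(u[1]-130)*4)
f=lambda x:cv2.resize(x,(385,380),interpolation=cv2.INTER_CUBIC)
cv2.imwrite("pics/s2.png",np.hstack([f(a),f(b)]))
```

```text
[ 0.67480936 -0.14779192  0.13043589]
tcp (np.float64(250.6418880842349), np.float64(190.04850924305526)) 202.56755233693957 240.19403697222106
tip (np.float64(250.95561080856962), np.float64(198.01189615756684)) 203.82244323427847 272.04758463026735
body (np.float64(249.53606229337822), np.float64(161.97875863346047)) 198.1442491735129 127.91503453384189
paddle (np.float64(252.62561681023413), np.float64(201.75228543750077)) 210.50246724093654 287.0091417500031
```

View pics/s2.png

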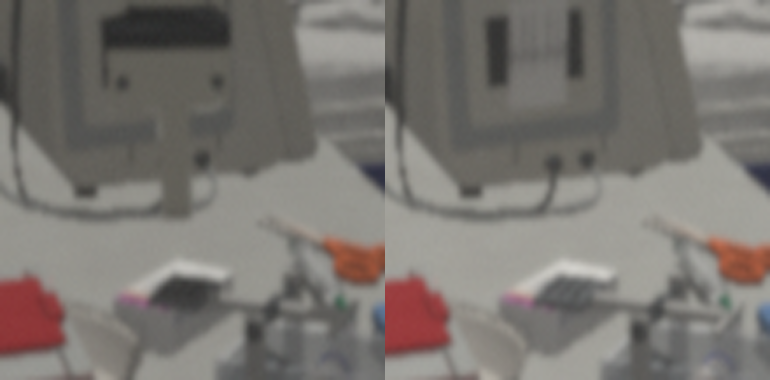

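The fingertip shows at px (250.6,184), but (251,198) was predicted, so it is about 35 mm higher or further away than expected. I'll cross-check with the wrist camera.

Run:
```python
from h import *
import cv2
p,M=tool();c=eyes.camera_params("wrist");T=c["world_from_camera"]
print(c["fx"],c["cx"],c["cy"],T[:3,3],T[:3,2],"cam in tool",M.T@(T[:3,3]-p))
def w(P):
    q=T[:3,:3].T@(np.array(P)-T[:3,3]);r=np.hypot(q[0],q[1]);th=np.arctan2(r,q[2]);return np.round([c["cx"]+c["fx"]*th*q[0]/r,c["cy"]+c["fx"]*th*q[1]/r],1)
a=np.radians(-6.5);ex=np.array([np.cos(a),np.sin(a),0]);ey=np.array([-ex[1],ex[0],0]);C=np.array([.671,-.147,.103])
for i,j in((1,1),(1,-1),(-1,-1),(-1,1),(0,0)):print("pad",i,j,w(C+.018*i*ex+.021*j*ey))
for k in(-.04,-.02,-.015,0,.019):print("tool z",k,w(p+k*M[:,2]), w(p+k*M[:,2]+.0075*M[:,0]))
t=cv2.imread("pics/w1.png");cv2.imwrite("pics/w2.png",cv2.resize(t[190:410,215:415],None,fx=2.7,fy=2.7,interpolation=cv2.INTER_CUBIC))
# second side check: tip seen at px -> world at tool's vertical plane
for dz in(-.02,-.01,0,.01,.019):print(dz,px("side",p+dz*M[:,2]))
```

```text
371.64829954431775 313.55268374557664 239.42031742928503 [ 0.74908271 -0.12596958  0.30961267] [-0.26637833 -0.07789936 -0.9607155 ] cam in tool [ 7.76105581e-02 -3.22757028e-05 -1.79091213e-01]
pad 1 1 [289.1 233.5]
pad 1 -1 [355.2 260. ]
pad -1 -1 [330.8 310.4]
pad -1 1 [267.4 286.4]
pad 0 0 [310.7 273.5]
tool z -0.04 [313.9 323.6] [313.8 308. ]
tool z -0.02 [313.8 303.2] [313.8 288.8]
tool z -0.015 [313.8 298.7] [313.8 284.6]
tool z 0 [313.8 286.5] [313.8 273.2]
tool z 0.019 [313.8 273.3] [313.8 260.9]
-0.02 (np.float64(250.30707606489315), np.float64(181.54980179589302))
-0.01 (np.float64(250.47507497047812), np.float64(185.81420530451712))
0 (np.float64(250.6418880842349), np.float64(190.04850924305526))
0.01 (np.float64(250.80752791657827), np.float64(194.2530311698696))
0.019 (np.float64(250.95561080856962), np.float64(198.01189615756684))
```

View pics/w2.png

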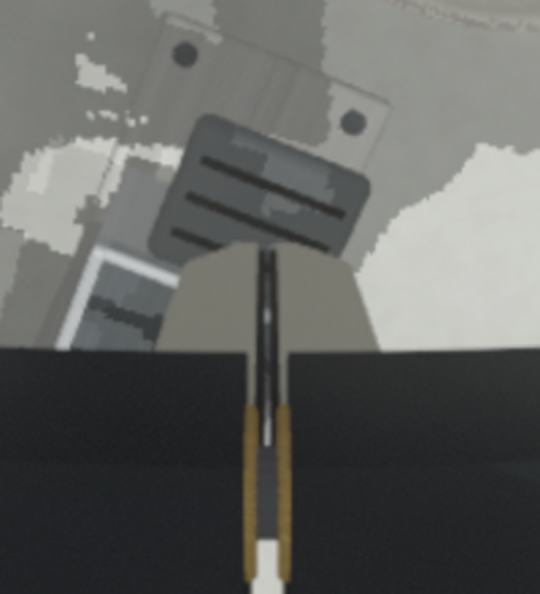

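The paddle corners project where they are seen, so the poses agree. The closed fingertips actually end about 10–15 mm behind the TCP, so I'll descend watching the force for contact.

```bash
for i in 1; do :; done; python3 steer.py '[[0, 0, 0.16, 0, 0], [0, 0, 0.16, 0, 0], [0, 0, 0.08, 0, 0], [0, 0, 0, 0, 0]]'; python3 steer.py '[[0, 0, 0.08, 0, 0], [0, 0, 0.08, 0, 0], [0, 0, 0, 0, 0]]'; python3 steer.py '[[0, 0, 0.08, 0, 0], [0, 0, 0.08, 0, 0], [0, 0, 0, 0, 0]]'
```

```text
t: 3.62
ee_pos: [0.6743, -0.1476, 0.1036]
ee_rot: [-0.0, 0.99, 0.141, -0.0]
force: [0.2, -0.3, 0.7]
finger_gap: 0.009
grip_force: 0.0
t: 4.0
ee_pos: [0.6743, -0.1476, 0.0938]
ee_rot: [-0.0, 0.99, 0.141, -0.0]
force: [-1.1, -0.5, -0.0]
finger_gap: 0.007
grip_force: 0.0
t: 4.38
ee_pos: [0.6746, -0.1477, 0.0842]
ee_rot: [0.0, 0.99, 0.141, 0.0]
force: [2.3, 0.0, 2.5]
finger_gap: 0.004
grip_force: 1.4
```

Contact at about 2.5 N, so the tips are on the paddle. I'll press on toward 0.45 rad, hold, and look.

Converted, 0.006 m is 0.096, 0.004 m is 0.064.

```bash
python3 steer.py '[[0, 0, 0.096, 0, 0], [0, 0, 0.096, 0, 0], [0, 0, 0.064, 0, 0], [0, 0, 0, 0, 0], [0, 0, 0, 0, 0], [0, 0, 0, 0, 0], [0, 0, 0, 0, 0], [0, 0, 0, 0, 0]]'
python3 - <<'E'
from h import *
import cv2
a=eyes.capture("side")[150:270,220:360,::-1];b=eyes.capture("top")[145:265,325:425,::-1]
f=lambda x:cv2.resize(x,(390,390*x.shape[0]//x.shape[1]),interpolation=cv2.INTER_CUBIC)
a,b=f(a),f(b);o=np.zeros((max(a.shape[0],b.shape[0]),780,3),np.uint8);o[:a.shape[0],:390]=a;o[:b.shape[0],390:]=b
cv2.imwrite("pics/p1.png",o)
E
```

```text
t: 5.38
ee_pos: [0.6745, -0.1476, 0.0684]
ee_rot: [0.0, 0.99, 0.141, 0.0]
force: [0.6, -0.3, 4.4]
finger_gap: 0.007
grip_force: 2.0
```

View pics/p1.png

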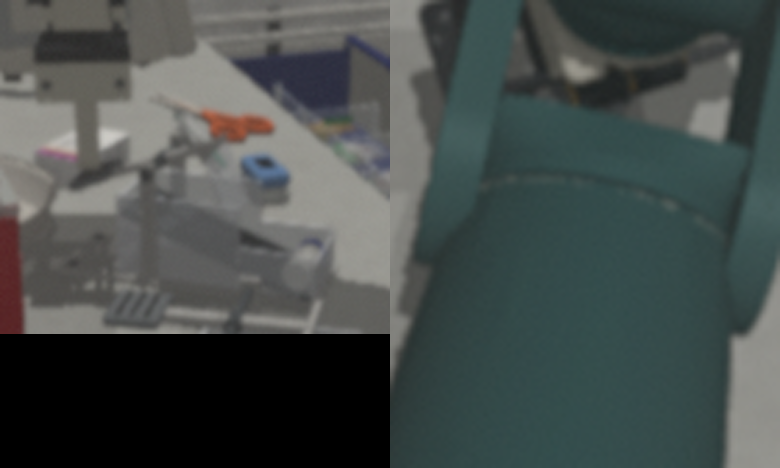

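The side view shows the lever tilted and the gate raised. The vial is in the catch tray against the front wall, with its end at about (300,268) in the crop. I'll now release slowly and retreat upward.

Converted, -0.03 m is -0.48, -0.02 m is -0.32.

```bash
python3 steer.py '[[0, 0, 0, 0, 0], [0, 0, 0, 0, 0], [0, 0, -0.08, 0, 0], [0, 0, -0.08, 0, 0], [0, 0, -0.08, 0, 0], [0, 0, -0.08, 0, 0], [0, 0, -0.08, 0, 0], [0, 0, -0.16, 0, 0], [0, 0, -0.32, 0, 0], [0, 0, -0.48, 0, 0], [0, 0, -0.48, 0, 0], [0, 0, -0.48, 0, 0], [0, 0, 0, 0, 0], [0, 0, 0, 0, 0], [0, 0, 0, 0, 0], [0, 0, 0, 0, 0], [0, 0, 0, 0, 0], [0, 0, 0, 0, 0]]'
python3 - <<'E'
from h import *
import cv2
a=eyes.capture("side")[180:270,230:350,::-1]
cv2.imwrite("pics/e1.png",cv2.resize(a,None,fx=6,fy=6,interpolation=cv2.INTER_CUBIC))
E
```

```text
t: 7.72
ee_pos: [0.6745, -0.1476, 0.2132]
ee_rot: [-0.0, 0.99, 0.141, -0.0]
force: [-0.2, 0.3, -0.2]
finger_gap: 0.008
grip_force: 0.0
```

View pics/e1.png

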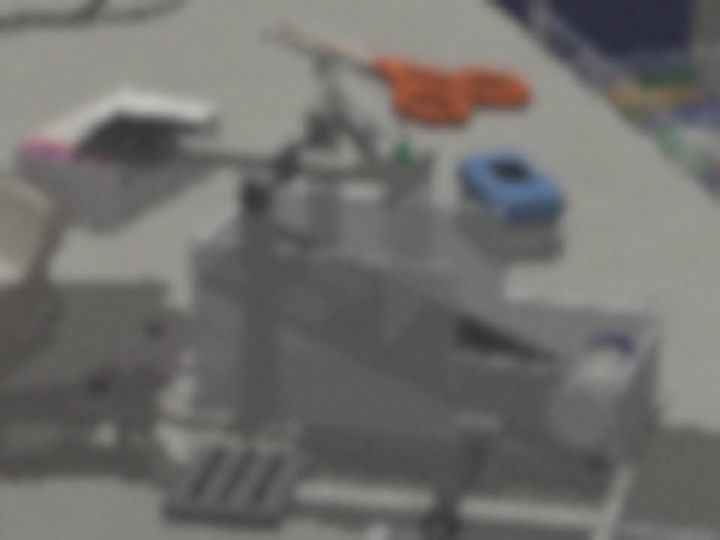

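The lever is level again at (230,155) with the gate shut. The vial lies in the tray at (600,400), and the finger clip and the other dispenser are unmoved.

```bash
python3 -c "
from workcell import ctrl, eyes, job_done
print(job_done())"
```

```text
the job is handed in; nothing more can be done
None
```

The vial was let out into its catch tray, the paddle was released and the gate is shut again; the arm is clear and the job was handed in at about 8 s, with no verdict returned.

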